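# Draw a heel block against the fence with a spring hook clamp

### The arm

A 7-joint arm with a two-finger parallel gripper is mounted at the origin on a cart in front of the work surface, level with it; the furniture and walls round the work are solid. World frame = base frame: x ahead of the robot, y to its left, z up, the work surface at z = 0. Lengths are in m, angles in rad, forces in N, time in s.
With the tool pointing down it reaches from about 0.4 to 0.875 m from the base axis. Payload 19.3 kg.
Tool frame: the origin (TCP) lies where the fingers leave the gripper's body, on its centre line; the fingertips stand bot.tip_reach ahead of it and the grasp point (between the pads) lies 54 mm ahead of it (bot.tip_reach is the distance from the TCP to the fingertips, in m); z points along the fingers, y is the line along which they close (so a half turn about z gives the same grasp; the last joint's range is limited). The gripper opens to 85 mm and grips with 20 to 120 N. Pads are 22 mm wide; open, the fingers measure 114 mm over their backs; the gripper's body (76 mm by 85 mm) begins 54 mm behind the grasp point. The pads swing forward as they close: fully open they stand 13 mm farther back than shut.
Start: joints at [1.209, 0.521, -0.036, 1.599, 0.021, 1.021, -0.113], TCP at [0.18, -0.599, 0.304] pointing down, gripper open.
Joint ranges: [-2.91, 2.91], [-0.3, 2.13], [-1.5, 1.42], [0.17, 2.43], [-1.26, 4.41], [0.16, 1.93], [-2.52, 2.52]. Speed limits (rad/s): [1.89, 1.89, 2.39, 2.39, 3.01, 3.01, 3.01].

### API

Orientations are given as [roll, pitch, yaw] about the fixed x, y, z axes, in that order (R = Rz(yaw) Ry(pitch) Rx(roll)).
In Python, from workcell import bot gives the robot as it stands. The module is installed in compiled form; this text tells all that it offers.
- The arm moves only by the shell command python3 -m jog 'ROWS' [FORCE]. ROWS is JSON, a list that holds one entry, the list of rows, each a list of 7 numbers: the shift along the tool's x, y, z in mm, then the turn, a rotation vector about the tool's x, y, z in rad, then the opening, from 0 (shut) to 1 (fully open). In form: [[[tx, ty, tz, wx, wy, wz, fingers], ...]]. A call has 1 to 5 rows; each row shifts and turns the commanded pose from where the row before left it, along the tool's axes as they then stand; what a row does not reach is not made up. A row lasts 1/10 s, in which the tool goes at most 50 mm and 8.59 degrees, less where a joint would pass 70% of its speed; a pose out of reach is approached as far as the arm can. A call is refused whole if a number of a shift passes 50 or a number of a turn 0.15, either way. A call with a gripper value outside its range is refused whole. The fingers move at their own pace and stop on an object; FORCE is the grip in N (left out, the last holds). Time passes only in rows, so rows that do not move let the fingers close. It gives the time, the measured TCP pose, the force, the opening and the grip force at its end, in the units of the state.
- bot.observe(): the state, without advancing time (a new reading comes with each control period).
- bot.grab_frame(name): name is "scene" or "top" or "wrist"; returns a dict with "img" (400x640x3 uint8, red, green, blue), "intrinsics" (3x3 intrinsics, pixels), "R" (3x3) and "t" (3): a world point X has camera coordinates R X + t; the wrist camera has in their place "tool_from_camera" (4x4, takes a point from camera to tool coordinates, whose origin is the TCP and whose axes are the flange's). Camera axes: x right, y down, z forward; pixel columns grow to the right and rows downward; lengths in m; the calibration is good to about 2 mm. A picture is of the moment at which its call begins: read the wrist's pose just before it. There is no depth.
- bot.job_done(): hands the job in; it is judged then, once.
Trained networks look in a picture, given as the dict that the camera call returned (one of the last four; its "shot" number tells which), for a name from the list of things; names that differ only in an ending like _2 or _b are one class to them, and where a whole thing is asked for, a point or a joint stands for the part that bears it (a point fixed in the world has none). Each returns a list of dicts, best first, with "conf" (0 to 1); they miss things now and then, are a little off and sometimes report something else, mostly with a low value. They report only what shows in the picture. A call takes as long as a camera call.
- bot.trace(query, picture): "region" (400x640 bool, what is visible of it).
- bot.spot_point(query, picture): "xyz" ([x, y, z] in m, in world coordinates, good to about 4 mm: a listed point, or the origin of a listed thing).
The state is a dict: "clock": time; "qpos": joint angles; "qd": joint speeds; "joint_efforts": joint torques, N m; "position": TCP position; "tool_rot": TCP orientation; "force": force on the tool from outside, world axes, zero at the start; "moment": the same for the moment, N m; "grip_width": finger opening in m; "finger_force": force on a finger pad.
Only numpy, scipy, OpenCV 4.12 (cv2) and the standard library are available. Lean on these libraries where they do the work, as an engineer would, in place of code of your own. Each camera call takes 0.05 s, during which the arm holds its last target. There are 200 camera calls.

### The job

Clamp the loose wooden heel block in the spring hook clamp: press the red sprung plunger so that its hook reaches out, bring the hook behind the block's steel post, and let go so that the spring draws the block's front edge flush against the grey fence and holds it there, with the post opposite the brass mark in the middle of the fence (within 1 cm or so). The hook can only take the post from the right-hand end of the fence, so get the carriage out of the way first, and leave the two thread spools and the wax cake standing where they are.

Things in the scene. Friction and masses are not known exactly. Their poses are not given: they have to be found in the camera images.
- clamp: Clamp rail, screwed down: grey bar 300 mm long (its y, end stops at +-142 mm, feet to +-172), 30 mm deep (x -30 to 0), 26 mm high. Origin on the bench under the middle of its far face, the fence. x points out of the fence, away from the robot, y left along it, z up. The mark is a 5 mm brass stripe over the bar at y = 0.
- carriage (a joint): Slide of the blue carriage (40 mm wide, x -30 to 0, z 28 to 60 mm) on the rail, 0 to 0.190 m: its middle is at y = -0.110 m + this value in the clamp's frame, so 0 is the right-hand end. About 1.5 N of friction; it stays where it is left.
- plunger (a joint): Travel of the sprung plunger, 0 (at rest) to 0.045 m (pressed fully, along the clamp's +x). The spring pushes back with 14 N at 0, 18.5 N at full travel. It carries the red thumb plate (robot's side) and the steel hook (far side). It reads about 0.012 with the post caught and the block flush.
- thumb_face (a point): Middle of the thumb plate's pressing face, 42 mm up; clamp frame x = -0.084 + plunger, y = carriage middle. Plate 64 mm wide, 22 to 62 mm above the bench; an ear at each side stands out 25 mm toward the robot, 52 mm clear between them, open above: a finger there can press the plate and drag the carriage sideways at once. Axes as the clamp's.
- hook_cup (a point): Seat of a caught post's axis in the hook, 36 mm up; clamp frame x = 0.014 + plunger, y = carriage middle + 0.017. Hook: 8 mm round steel, level J: shank along x (17 mm right of here), cross arm to the left (centre 11 mm beyond here), axes as the clamp's. Mouth 26 mm wide inside, open toward the robot.
- block: Loose wooden heel block, 104 mm deep (its x), 110 mm wide (its y), 20 mm thick, about 0.4 kg, with a 62x70x6 mm leather heel lift fixed on its rear part (top at 26 mm). Origin at the middle of the underside of its front edge (nearest the robot), which goes against the fence; x points from that edge to the rear, z up.
- post (a point): Axis of the upright steel post on the block, 14 mm in diameter, 26 mm behind the front edge, at its mid-width; the post's top is 70 mm above the bench. This point is 36 mm above the bench, at the hook's height.
- white_spool: Bystander: white thread spool, 44 mm in diameter, 70 mm tall, standing beside the block to one side, beyond the fence. Origin at the middle of its base.
- yellow_spool: Bystander: yellow thread spool, 40 mm in diameter, 55 mm tall, standing beside the block on the other side, beyond the fence. Origin at the middle of its base.
- wax: Bystander: yellow wax cake, 43x54x20 mm, lying on the robot's side of the rail near its left end. Origin at the middle of its base.
- hook_lip (a point): End of the hook's lip, turned back toward the robot at the left end of the cross arm, 8 mm round; clamp frame x = 0.011 + plunger (foremost point), y = carriage middle + 0.034. It must pass behind the post from right to left, so press until this point is farther out than the post's far side.

How it is judged:
By the outcome, as a careful person would: the job done as asked, in the order asked, and still so for the second after the job is handed in, with the robot touching nothing.
It also fails if it takes over 54 s, if anything falls off the work surface, if the arm or the gripper's body presses on something with over 40 N, if the wrist force passes 120 N, or if a joint passes its speed limit or range.

## Working session

There is one attempt and no reset: what is moved stays moved. The work goes in short steps, Python scripts to look and compute and a shell command to move; the robot and the scene stay as the last step left them, time stands still between calls to the robot, and variables do not carry over. Pictures are saved under pics/ and viewed, at most 10 in all, crops included, and the job is handed in when it is done.

```bash
mkdir -p pics; cat > h.py <<'E'
from workcell import bot
import numpy as np, cv2
def look(cam, names, save=None):
    p=bot.grab_frame(cam)
    if save: cv2.imwrite('pics/'+save, p['img'][:,:,::-1])
    for n in names:
        r=bot.spot_point(n,p)
        print(cam,n,[(np.round(a['xyz'],4).tolist(),round(a['conf'],2)) for a in r[:2]])
    return p
def st():
    s=bot.observe(); print({k:np.round(s[k],3).tolist() for k in ('clock','position','tool_rot','force','grip_width','qpos')})
E
python3 - <<'E'
from h import *
st(); print(bot.tip_reach)
N=['clamp','carriage','thumb_face','hook_cup','hook_lip','block','post','white_spool','yellow_spool','wax']
look('scene',N,'s1.png'); look('top',N,'t1.png')
E
```

```text
{'clock': 0.0, 'position': [0.18, -0.598, 0.303], 'tool_rot': [-3.141, 0.0, 0.292], 'force': [0.188, 0.239, 0.392], 'grip_width': 0.085, 'qpos': [1.209, 0.522, -0.036, 1.6, 0.021, 1.021, -0.113]}
0.0726
scene clamp [([0.5587, -0.073, -0.0022], 0.71), ([0.5892, 0.0263, 0.0415], 0.49)]Traceback (most recent call last):
  File "<stdin>", line 4, in <module>
  File "h.py", line 7, in look
    r=bot.spot_point(n,p)
ValueError: it knows: block, clamp, hook_cup, hook_lip, post, thumb_face, wax, white_spool, yellow_spool
```

```bash
python3 - <<'E'
from h import *
N=['clamp','thumb_face','hook_cup','hook_lip','block','post','white_spool','yellow_spool','wax']
look('scene',N,'s1.png'); look('top',N,'t1.png')
E
```

```text
scene clamp [([0.5575, -0.0735, -0.001], 0.75)]
scene thumb_face [([0.4884, 0.0118, 0.0424], 0.94)]
scene hook_cup [([0.589, 0.016, 0.034], 0.72)]
scene hook_lip [([0.589, 0.0253, 0.0364], 0.8)]
scene block [([0.6032, -0.0957, -0.0048], 0.63), ([0.6447, 0.0724, -0.0021], 0.41)]
scene post [([0.6294, -0.1022, 0.038], 0.96)]
scene white_spool [([0.6429, 0.0687, -0.0009], 0.73)]
scene yellow_spool [([0.5812, -0.2468, -0.0007], 0.74)]
scene wax []
top clamp [([0.5579, -0.0775, -0.0029], 0.65)]
top thumb_face [([0.4883, 0.0115, 0.0409], 0.71), ([0.5815, -0.2464, -0.0004], 0.23)]
top hook_cup []
top hook_lip [([0.584, 0.0293, 0.0353], 0.94)]
top block [([0.6075, -0.0909, 0.0034], 0.92)]
top post [([0.6266, -0.1028, 0.042], 0.85), ([0.5822, -0.2469, -0.0038], 0.54)]
top white_spool [([0.6408, 0.0722, 0.0014], 0.97)]
top yellow_spool [([0.5808, -0.251, 0.0001], 0.58), ([0.63, -0.1044, 0.0435], 0.4)]
top wax [([0.5884, 0.0108, 0.033], 0.7), ([0.5054, 0.1001, -0.0015], 0.61)]
```

View pics/t1.png

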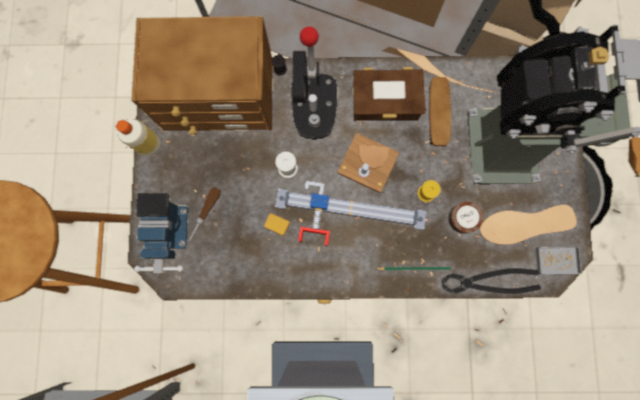

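View pics/s1.png

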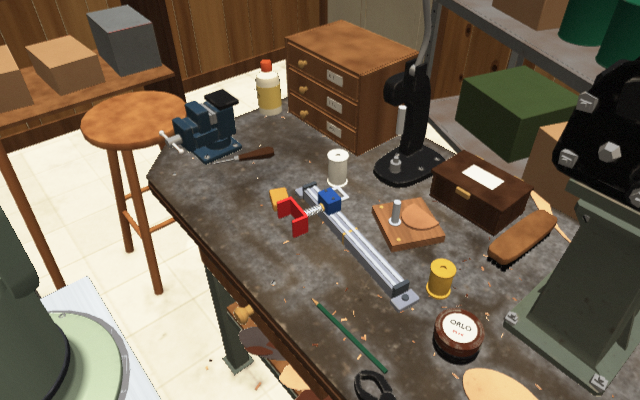

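The top view shows the rail from about (280,198) to (425,218), so yaw is about -0.137. The carriage is near the left end at (319,202), the block is skewed beyond the rail at (368,162), and the spools are at (286,163) and (430,191). I'll move above the thumb plate.

```bash
R='.'; python3 -m jog '[[[30,-33,0,0,0,0,0.18],[30,-33,0,0,0,0,0.18],[30,-33,0,0,0,0,0.18],[30,-33,0,0,0,0,0.18],[30,-33,0,0,0,0,0.18]]]' 40 >/dev/null
python3 -m jog '[[[30,-33,0,0,0,0,0.18],[30,-33,0,0,0,0,0.18],[30,-33,0,0,0,0,0.18],[30,-33,0,0,0,0,0.18],[30,-33,0,0,0,0,0.18]]]' >/dev/null
python3 -m jog '[[[30,-33,0,0,0,0,0.18],[30,-33,0,0,0,0,0.18],[30,-33,0,0,0,0,0.18],[30,-33,0,0,0,0,0.18],[30,-33,0,0,0,0,0.18]]]' >/dev/null
python3 -m jog '[[[0,0,0,0,0,0.143,0.18],[0,0,0,0,0,0.143,0.18],[0,0,0,0,0,0.143,0.18],[0,0,0,0,0,0,0.18]]]'
python3 - <<'E'
from h import *
st(); print(bot.tip_reach)
N=['clamp','thumb_face','hook_cup','post','block','white_spool','yellow_spool','wax']
p=look('wrist',N,'w1.png'); print(p['tool_from_camera'].round(4).tolist())
p=bot.grab_frame('top')
m=bot.trace('clamp',p)[0]['region']; print(m.sum())
ys,xs=np.nonzero(m)
K,R,t=p['intrinsics'],p['R'],p['t']
d=np.linalg.inv(K)@np.stack([xs,ys,np.ones_like(xs)]); d=R.T@d; c=-R.T@t
w=c[:,None]+d*((0.026-c[2])/d[2]); 
sel=(w[1]<-0.03); q=w[:2,sel].T.astype(np.float32)
print(cv2.minAreaRect(q), cv2.fitLine(q,cv2.DIST_HUBER,0,.01,.01).ravel(), w[1].min(),w[1].max())
E
```

```text
clock: 3.0
position: [0.4684, 0.0051, 0.304]
tool_rot: [3.141, -0.0, -0.14]
force: [0.2, -0.1, -0.1]
grip_width: 0.0155
finger_force: 0.0
{'clock': 3.0, 'position': [0.468, 0.005, 0.304], 'tool_rot': [3.141, -0.0, -0.14], 'force': [0.198, -0.105, -0.119], 'grip_width': 0.015, 'qpos': [0.095, 0.284, -0.282, 1.987, 0.101, 0.884, -1.951]}
0.0726
wrist clamp [([0.5561, -0.0761, -0.0033], 0.95), ([0.585, 0.0248, 0.0374], 0.74)]
wrist thumb_face [([0.4837, 0.0105, 0.0434], 0.87)]
wrist hook_cup [([0.585, 0.0098, 0.0328], 0.96), ([0.5846, 0.026, 0.0418], 0.25)]
wrist post [([0.5744, -0.2496, 0.0059], 0.64)]
wrist block [([0.6079, -0.0964, -0.0044], 0.88)]
wrist white_spool []
wrist yellow_spool [([0.5773, -0.2485, 0.0073], 0.61), ([0.5861, 0.0274, 0.0364], 0.38)]
wrist wax [([0.5119, 0.098, 0.002], 0.78)]
[[-0.0007, -0.9533, -0.3022, 0.0773], [1.0, -0.0005, -0.0006, 0.0001], [0.0005, -0.3022, 0.9533, -0.0703], [0.0, 0.0, 0.0, 1.0]]
934
((0.5229060649871826, -0.1714506447315216), (0.1332429200410843, 0.044167660176754), 82.91503143310547) [ 0.17231488  0.9850419   0.5251308  -0.17512089] -0.23777307449211932 -0.10725221214853384
```

View pics/w1.png

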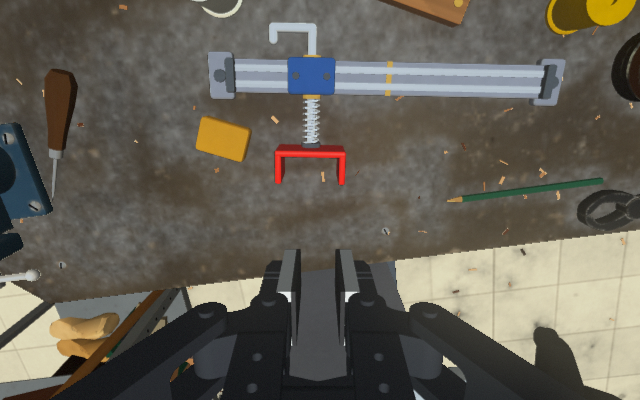

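The wrist view shows the red plate with ears (275–345, 148–184), the carriage at (311,76), the brass mark at x≈389, and the rail tilted slightly. Next I compute positions from these pixels.

```bash
cat >> h.py <<'E'
from scipy.spatial.transform import Rotation as Ro
def wpix(p,pos,rot,pts):
    T=np.eye(4); T[:3,:3]=Ro.from_euler('xyz',rot).as_matrix(); T[:3,3]=pos
    M=T@np.array(p['tool_from_camera']); c=M[:3,3]; out=[]
    for u,v,z in pts:
        d=M[:3,:3]@np.linalg.inv(p['intrinsics'])@[u,v,1]; out.append(c+d*(z-c[2])/d[2])
    return np.array(out)
E
python3 - <<'E'
from h import *
s=bot.observe(); p=bot.grab_frame('wrist')
g=wpix(p,s['position'],s['tool_rot'],[(236,59,.026),(538,66,.026),(389,61,.026),(389,97,.026),(288,58,.06),(335,58,.06),(275,147,.062),(345,147,.062),(278,184,.062),(342,184,.062),(273,24,.04),(312,24,.04)])
print(g.round(4)); d=g[0]-g[1]; print(np.arctan2(-d[0],d[1]))
E
```

```text
[[ 0.5796  0.0652  0.026 ]
 [ 0.5355 -0.2094  0.026 ]
 [ 0.5586 -0.0737  0.026 ]
 [ 0.5269 -0.0712  0.026 ]
 [ 0.5711  0.0155  0.06  ]
 [ 0.5657 -0.023   0.06  ]
 [ 0.5002  0.0386  0.062 ]
 [ 0.4917 -0.0227  0.062 ]
 [ 0.4664  0.0418  0.062 ]
 [ 0.4584 -0.0161  0.062 ]
 [ 0.6012  0.0252  0.04  ]
 [ 0.5967 -0.0079  0.04  ]]
-0.1591696097767117
```

```bash
python3 -m jog '[[[1,-8,25,0,0,0.015,0.18],[0,0,40,0,0,0,0.18],[0,0,40,0,0,0,0.18],[0,0,20,0,0,0,0.18],[0,0,0,0,0,0,0.18]]]'
python3 - <<'E'
from h import *
look('wrist',['thumb_face'],'w2.png')
E
```

```text
clock: 4.1
position: [0.4693, 0.0128, 0.1767]
tool_rot: [3.141, 0.004, -0.152]
force: [-0.4, 0.3, 0.2]
grip_width: 0.0154
finger_force: 0.0
wrist thumb_face [([0.4839, 0.0085, 0.0412], 0.89)]
```

View pics/w2.png

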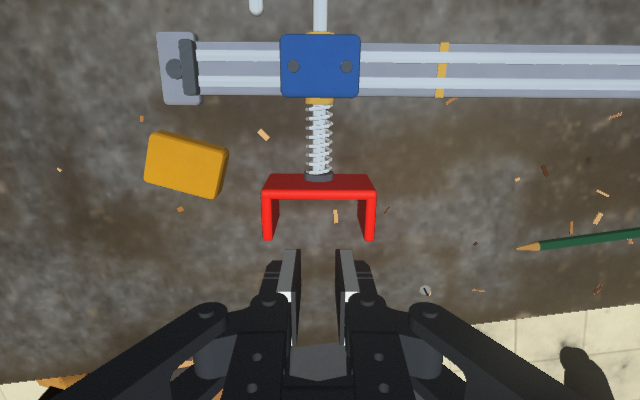

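The fingers are centred on the plate opening: plate 263–375 px, fingers centred at about 319. I'll descend, then drag the carriage right.

```bash
python3 -m jog '[[[0,0,30,0,0,0,0.18],[0,0,25,0,0,0,0.18],[0,0,14,0,0,0,0.18],[0,0,0,0,0,0,0.18]]]'
python3 -m jog '[[[0,10,0,0,0,0,0.18],[0,15,0,0,0,0,0.18],[0,15,0,0,0,0,0.18],[0,15,0,0,0,0,0.18]]]'
```

```text
clock: 4.6
position: [0.4706, 0.0128, 0.1099]
tool_rot: [3.141, 0.0, -0.152]
force: [-0.0, -0.4, 0.9]
grip_width: 0.0151
finger_force: 0.0
clock: 5.0
position: [0.4625, -0.0428, 0.1115]
tool_rot: [-3.141, -0.002, -0.152]
force: [-0.9, 1.9, -1.0]
grip_width: 0.0154
finger_force: 1.0
```

```bash
python3 -m jog '[[[0,20,0,0,0,0,0.18],[0,25,0,0,0,0,0.18],[0,25,0,0,0,0,0.18],[0,25,0,0,0,0,0.18],[0,20,0,0,0,0,0.18]]]'
python3 -m jog '[[[0,8,0,0,0,0,0.18],[0,4,0,0,0,0,0.18],[0,2,0,0,0,0,0.18],[0,0,0,0,0,0,0.18]]]'
python3 - <<'E'
from h import *
N=['thumb_face','hook_cup','hook_lip','clamp','post','block']
look('scene',N); look('top',N)
E
```

```text
clock: 5.5
position: [0.4445, -0.1575, 0.1115]
tool_rot: [3.141, -0.002, -0.154]
force: [-0.7, 3.0, -1.1]
grip_width: 0.0152
finger_force: 1.2
clock: 5.9
position: [0.4429, -0.1688, 0.1102]
tool_rot: [-3.142, -0.001, -0.152]
force: [-0.3, -0.4, 0.1]
grip_width: 0.0153
finger_force: 0.0
scene thumb_face [([0.4596, -0.1667, 0.0414], 0.89), ([0.5578, -0.1661, 0.0336], 0.44)]
scene hook_cup [([0.5623, -0.1655, 0.0337], 0.81)]
scene hook_lip [([0.5595, -0.1501, 0.0357], 0.69), ([0.4584, -0.1659, 0.0421], 0.43)]
scene clamp [([0.5598, -0.0707, 0.0002], 0.96)]
scene post [([0.6262, -0.1042, 0.0364], 0.86), ([0.5998, -0.0956, 0.0003], 0.57)]
scene block [([0.6015, -0.0944, -0.0015], 0.7)]
top thumb_face [([0.631, -0.1048, 0.0391], 0.5)]
top hook_cup [([0.5574, -0.1629, 0.035], 0.55)]
top hook_lip []
top clamp [([0.561, -0.0738, -0.0018], 0.93)]
top post [([0.6285, -0.1066, 0.0453], 0.87)]
top block [([0.6063, -0.0926, 0.001], 0.84), ([0.631, -0.1061, 0.0409], 0.58)]
```

```bash
python3 -m jog '[[[0,-4,0,0,0,0,0.18],[0,0,-35,0,0,0,0.18],[0,0,-45,0,0,0,0.3],[0,0,-45,0,0,0,0.5],[15,-15,-40,0,0,0,0.5]]]'
python3 -m jog '[[[30,-33,-10,0,0,0,0.5],[30,-33,0,0,0,0,0.5],[0,0,0,0,0,0,0.5]]]'
python3 - <<'E'
from h import *
s=bot.observe()
p=look('wrist',['block','post','clamp','hook_lip','thumb_face'],'w3.png')
for n,z in (('block',0.02),):
    r=bot.trace(n,p)
    if r:
        m=r[0]['region'].astype(np.uint8); ys,xs=np.nonzero(m); print(n,r[0]['conf'],m.sum(),xs.min(),xs.max(),ys.min(),ys.max())
        c=max(cv2.findContours(m,0,2)[0],key=cv2.contourArea)
        a=cv2.approxPolyDP(c,12,True)[:,0]; g=wpix(p,s['position'],s['tool_rot'],[(u,v,z) for u,v in a])
        for q,w in zip(a,g): print(q,w.round(4))
E
```

```text
clock: 7.1
position: [0.4589, -0.1536, 0.2771]
tool_rot: [3.141, 0.0, -0.155]
force: [1.1, -0.9, -1.2]
grip_width: 0.0425
finger_force: 0.0
clock: 7.4
position: [0.5328, -0.0919, 0.2854]
tool_rot: [-3.139, -0.003, -0.147]
force: [-1.1, 0.0, 0.0]
grip_width: 0.0427
finger_force: 0.0
wrist block [([0.6048, -0.0914, -0.0037], 0.65)]
wrist post [([0.627, -0.1024, 0.0321], 0.72), ([0.5549, -0.1622, 0.0343], 0.36)]
wrist clamp [([0.562, -0.075, -0.0027], 0.7), ([0.457, -0.1702, 0.0406], 0.43)]
wrist hook_lip [([0.5575, -0.1505, 0.0377], 0.74), ([0.5579, -0.0736, -0.0017], 0.41)]
wrist thumb_face [([0.4585, -0.1689, 0.0386], 0.86), ([0.6409, 0.0716, 0.0001], 0.58)]
block 0.89 12472 250 402 0 112
[268   0] [ 0.6857 -0.0715  0.02  ]
[250  75] [ 0.6293 -0.0442  0.02  ]
[363 112] [ 0.5823 -0.1409  0.02  ]
[402   0] [ 0.669  -0.1835  0.02  ]
```

View pics/w3.png

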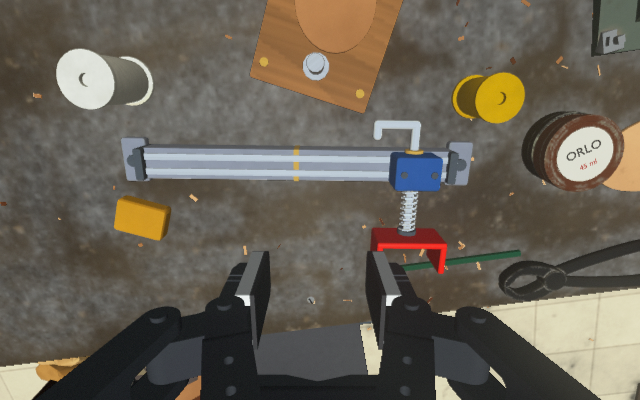

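```bash
python3 -m jog '[[[35,-1,0,0,0,0,0.5],[35,-1,0,0,0,0,0.5],[27,-1,0,0,0,0.1,0.5],[0,0,20,0,0,0.1,0.5],[0,0,20,0,0,0.1,0.5]]]'
python3 - <<'E'
from h import *
st(); look('top',['post','block']); p=look('scene',['post','block'])
E
```

```text
clock: 8.25
position: [0.6262, -0.1089, 0.2443]
tool_rot: [-3.141, -0.001, -0.457]
force: [-0.5, -0.4, -0.2]
grip_width: 0.043
finger_force: 0.0
{'clock': 8.25, 'position': [0.626, -0.109, 0.244], 'tool_rot': [-3.141, -0.001, -0.457], 'force': [-0.536, -0.368, -0.241], 'grip_width': 0.043, 'qpos': [0.248, 0.611, -0.255, 1.617, 0.181, 0.936, -2.099]}
top post [([0.6302, -0.1044, 0.0387], 0.96), ([0.4615, -0.1667, 0.0451], 0.75)]
top block [([0.6077, -0.0927, 0.0037], 0.6)]
scene post [([0.6297, -0.1021, 0.0388], 0.67), ([0.5828, -0.2492, -0.0022], 0.26)]
scene block [([0.6002, -0.095, -0.0012], 0.68)]
```

```bash
python3 -m jog '[[[1,-6,30,0,0,0,0.5],[0,0,40,0,0,0,0.5],[0,0,40,0,0,0,0.5],[0,0,30,0,0,0,0.5],[0,0,0,0,0,0,0.5]]]'
python3 -m jog '[[[0,0,0,0,0,0,0],[0,0,0,0,0,0,0],[0,0,0,0,0,0,0],[0,0,0,0,0,0,0]]]' 50
python3 - <<'E'
from h import *
st(); look('wrist',[],'w4.png')
E
```

```text
clock: 9.05
position: [0.628, -0.1032, 0.1023]
tool_rot: [3.14, 0.004, -0.451]
force: [-0.3, 0.0, 0.4]
grip_width: 0.0425
finger_force: 0.0
clock: 9.45
position: [0.6305, -0.1035, 0.1074]
tool_rot: [-3.141, -0.003, -0.452]
force: [-1.4, 0.9, 6.6]
grip_width: 0.0126
finger_force: 48.6
{'clock': 9.45, 'position': [0.63, -0.104, 0.107], 'tool_rot': [-3.141, -0.003, -0.452], 'force': [-1.355, 0.876, 6.55], 'grip_width': 0.013, 'qpos': [0.213, 0.794, -0.217, 1.68, 0.244, 0.691, -2.153]}
```

View pics/w4.png

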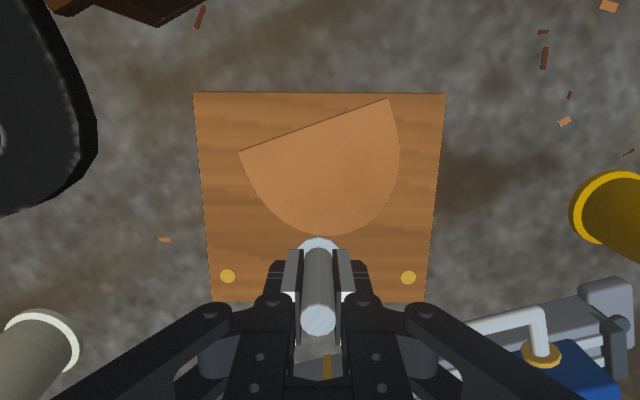

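The post is gripped and the block is square to the tool. Next I turn it to the fence's yaw and bring it to within about 8 mm.

```bash
python3 -m jog '[[[0,0,-2,0,0,-0.1,0],[0,0,0,0,0,-0.1,0],[0,0,0,0,0,-0.1,0],[-10,-9,0,0,0,0,0],[-15,-9,0,0,0,0,0]]]'
python3 -m jog '[[[-14,0,0,0,0,0,0],[0,0,0,0,0,0,0]]]'
python3 - <<'E'
from h import *
st(); look('top',['block','clamp','post']); look('scene',['block','clamp','post'],'s2.png')
im=cv2.imread('pics/s2.png')[150:330,280:470]; cv2.imwrite('pics/s2c.png',cv2.resize(im,None,fx=3,fy=3,interpolation=2))
E
```

```text
clock: 10.0
position: [0.6075, -0.0815, 0.108]
tool_rot: [-3.141, -0.002, -0.155]
force: [0.3, 0.8, -5.3]
grip_width: 0.0128
finger_force: 48.9
clock: 10.2
position: [0.5922, -0.0787, 0.108]
tool_rot: [3.141, 0.0, -0.153]
force: [0.9, -0.1, -3.4]
grip_width: 0.0126
finger_force: 49.1
{'clock': 10.2, 'position': [0.592, -0.079, 0.108], 'tool_rot': [3.141, 0.0, -0.153], 'force': [0.945, -0.065, -3.438], 'grip_width': 0.013, 'qpos': [0.232, 0.753, -0.289, 1.791, 0.33, 0.645, -1.973]}
top block [([0.5643, -0.0746, 0.0045], 0.76)]
top clamp [([0.5589, -0.074, -0.0015], 0.72), ([0.6404, 0.0738, -0.0001], 0.29)]
top post [([0.5906, -0.0802, 0.0446], 0.58)]
scene block [([0.5642, -0.08, -0.0029], 0.57)]
scene clamp [([0.5559, -0.0741, 0.0007], 0.91)]
scene post [([0.5909, -0.0812, 0.0381], 0.77)]
```

View pics/s2c.png

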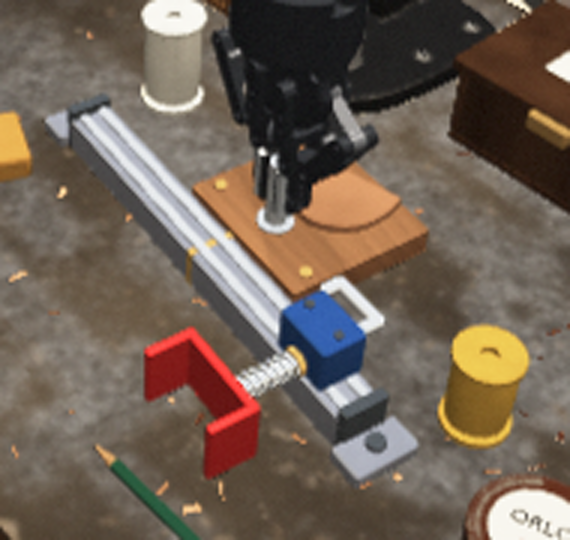

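The block is square, about 7 mm from the fence, with the post in line with the brass mark. I'll close the gap gently.

```bash
python3 -m jog '[[[-3,0,0,0,0,0,0],[-3,0,0,0,0,0,0],[0,0,0,0,0,0,0]]]'
python3 -m jog '[[[-2,0,0,0,0,0,0],[0,0,0,0,0,0,0]]]'; python3 -m jog '[[[-2,0,0,0,0,0,0],[0,0,0,0,0,0,0]]]'
```

```text
clock: 10.9
position: [0.5881, -0.0787, 0.1074]
tool_rot: [-3.141, -0.002, -0.152]
force: [2.2, -1.0, 7.1]
grip_width: 0.0127
finger_force: 49.8
clock: 11.1
position: [0.5864, -0.0785, 0.1074]
tool_rot: [-3.141, -0.002, -0.152]
force: [4.2, -1.4, 5.4]
grip_width: 0.0131
finger_force: 49.8
clock: 11.3
position: [0.5858, -0.0784, 0.1077]
tool_rot: [-3.141, -0.005, -0.152]
force: [13.3, -3.3, -0.0]
grip_width: 0.0126
finger_force: 49.2
```

```bash
python3 -m jog '[[[0,0,0,0,0,0,0.4],[0,0,0,0,0,0,0.4],[0,0,-10,0,0,0,0.4],[0,0,-45,0,0,0,0.4],[0,0,-45,0,0,0,0.18]]]' 40
python3 -m jog '[[[-30,25,0,0,0,0,0.18],[-35,30,0,0,0,0,0.18],[-35,30,0,0,0,0,0.18],[-27,23,0,0,0,0,0.18],[0,0,0,0,0,0,0.18]]]'
python3 - <<'E'
from h import *
p=look('wrist',['thumb_face','post','block','clamp','hook_lip'],'w5.png')
look('top',['post','block','clamp'])
E
```

```text
clock: 11.8
position: [0.5829, -0.0778, 0.208]
tool_rot: [-3.141, 0.003, -0.152]
force: [-0.0, -0.3, 0.2]
grip_width: 0.0206
finger_force: 0.0
clock: 12.3
position: [0.4379, -0.1682, 0.2074]
tool_rot: [3.14, 0.002, -0.157]
force: [0.4, 0.5, -0.5]
grip_width: 0.0152
finger_force: 0.0
wrist thumb_face [([0.4574, -0.1665, 0.0402], 0.78)]
wrist post [([0.5558, -0.1635, 0.0363], 0.35)]
wrist block [([0.561, -0.0747, -0.0032], 0.89)]
wrist clamp [([0.5585, -0.0741, -0.0009], 0.78)]
wrist hook_lip [([0.5538, -0.151, 0.0377], 0.71), ([0.5574, -0.1625, 0.0337], 0.39)]
top post [([0.5886, -0.0815, 0.0392], 0.84)]
top block [([0.5616, -0.072, 0.0003], 0.88)]
top clamp [([0.5546, -0.0807, -0.0035], 0.61)]
```

View pics/w5.png

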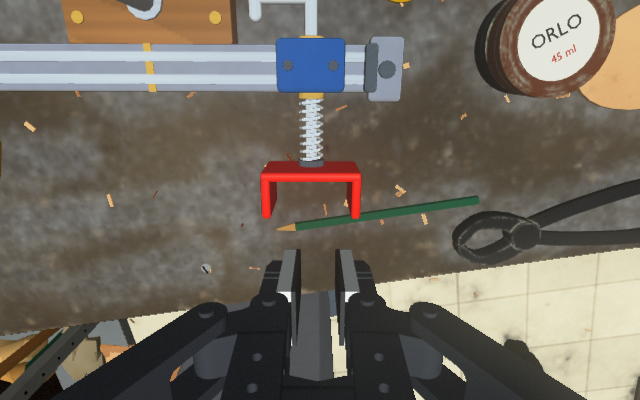

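```bash
python3 -m jog '[[[3,-4.5,20,0,0,0,0.18],[0,0,30,0,0,0,0.18],[0,0,30,0,0,0,0.18],[0,0,17,0,0,0,0.18],[0,0,0,0,0,0,0.18]]]'
python3 -m jog '[[[5,0,0,0,0,0,0.18],[7,0,0,0,0,0,0.18],[8,0,0,0,0,0,0.18],[8,0,0,0,0,0,0.18],[0,0,0,0,0,0,0.18]]]'
```

```text
clock: 13.3
position: [0.4447, -0.1609, 0.1081]
tool_rot: [-3.141, 0.004, -0.151]
force: [0.3, -1.0, 1.4]
grip_width: 0.0154
finger_force: 0.0
clock: 13.8
position: [0.4712, -0.1657, 0.11]
tool_rot: [3.141, 0.006, -0.153]
force: [-15.7, 4.4, -6.2]
grip_width: 0.0154
finger_force: 8.0
```

```bash
python3 -m jog '[[[7,0,0,0,0,0,0.18],[8,0,0,0,0,0,0.18],[0,0,0,0,0,0,0.18]]]'
python3 - <<'E'
from h import *
look('scene',['hook_lip','hook_cup','thumb_face','post','clamp'])
look('top',['hook_lip','hook_cup','thumb_face','post','clamp'])
E
```

```text
clock: 14.1
position: [0.4857, -0.1681, 0.1099]
tool_rot: [3.141, 0.006, -0.153]
force: [-16.7, 2.5, -4.6]
grip_width: 0.0155
finger_force: 8.7
scene hook_lip [([0.5969, -0.1561, 0.038], 0.96)]
scene hook_cup [([0.5962, -0.1729, 0.0349], 0.83)]
scene thumb_face [([0.496, -0.1697, 0.0412], 0.59)]
scene post []
scene clamp [([0.5561, -0.0747, -0.0036], 0.79)]
top hook_lip []
top hook_cup []
top thumb_face []
top post [([0.5837, -0.0797, 0.0435], 0.79)]
top clamp [([0.5541, -0.0749, -0.0019], 0.97)]
```

```bash
python3 -m jog '[[[0,-8,0,0,0,0,0.18],[0,-12,0,0,0,0,0.18],[0,-15,0,0,0,0,0.18],[0,-15,0,0,0,0,0.18],[0,0,0,0,0,0,0.18]]]'
python3 - <<'E'
from h import *
look('scene',['hook_lip','hook_cup','thumb_face','post','block'])
E
```

```text
clock: 15.2
position: [0.493, -0.1166, 0.11]
tool_rot: [3.142, 0.007, -0.151]
force: [-17.0, 4.2, -6.3]
grip_width: 0.0153
finger_force: 8.8
scene hook_lip [([0.5991, -0.1036, 0.0381], 0.71)]
scene hook_cup [([0.6042, -0.1208, 0.0321], 0.85)]
scene thumb_face [([0.4995, -0.1199, 0.042], 0.82)]
scene post [([0.5829, -0.0778, 0.0386], 0.69)]
scene block []
```

```bash
python3 -m jog '[[[0,-8,0,0,0,0,0.18],[0,-12,0,0,0,0,0.18],[0,-12,0,0,0,0,0.18],[0,-8,0,0,0,0,0.18],[0,0,0,0,0,0,0.18]]]'
python3 - <<'E'
from h import *
look('scene',['hook_lip','hook_cup','thumb_face','post','block'],'s3.png')
im=cv2.imread('pics/s3.png')[170:300,290:440]; cv2.imwrite('pics/s3c.png',cv2.resize(im,None,fx=4,fy=4,interpolation=2))
E
```

```text
clock: 16.0
position: [0.499, -0.0779, 0.11]
tool_rot: [3.141, 0.007, -0.151]
force: [-17.3, 3.4, -6.5]
grip_width: 0.0157
finger_force: 8.8
scene hook_lip [([0.6105, -0.0641, 0.0386], 0.69)]
scene hook_cup [([0.6095, -0.0818, 0.034], 0.69)]
scene thumb_face []
scene post [([0.5078, 0.0972, 0.0022], 0.6)]
scene block [([0.5593, -0.0801, -0.0024], 0.85), ([0.6087, -0.0784, 0.0327], 0.54)]
```

View pics/s3c.png

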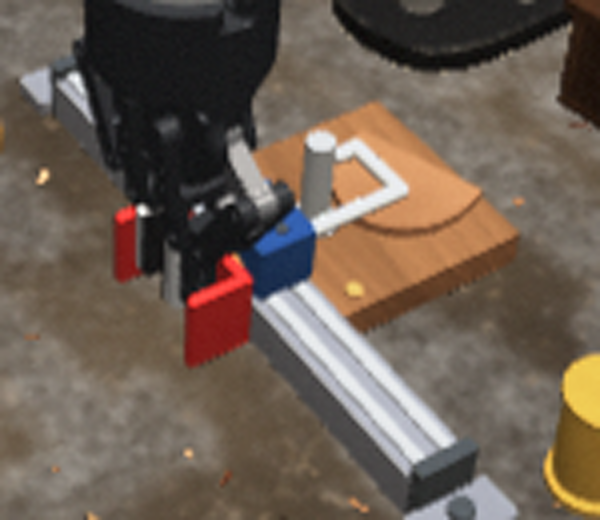

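The hook is behind the post with the cup at the mark, so I let go slowly.

```bash
python3 -m jog '[[[-6,0,0,0,0,0,0.18],[-6,0,0,0,0,0,0.18],[-5,0,0,0,0,0,0.18],[-4,0,0,0,0,0,0.18],[-4,0,0,0,0,0,0.18]]]'
python3 -m jog '[[[-4,0,0,0,0,0,0.18],[-3,0,0,0,0,0,0.18],[0,0,0,0,0,0,0.18]]]'
python3 - <<'E'
from h import *
look('scene',['hook_lip','hook_cup','thumb_face','post','block','clamp'])
E
```

```text
clock: 16.8
position: [0.4745, -0.0751, 0.11]
tool_rot: [3.141, 0.005, -0.152]
force: [-9.4, 3.0, -8.4]
grip_width: 0.0149
finger_force: 4.6
clock: 17.1
position: [0.4705, -0.0744, 0.1107]
tool_rot: [-3.142, -0.002, -0.152]
force: [-0.4, 0.8, 0.0]
grip_width: 0.0154
finger_force: 0.0
scene hook_lip [([0.5838, -0.0643, 0.0377], 0.61), ([0.6428, 0.0739, -0.0022], 0.21)]
scene hook_cup [([0.5872, -0.0768, 0.0349], 0.8)]
scene thumb_face [([0.4869, -0.0777, 0.04], 0.58)]
scene post [([0.5841, -0.0787, 0.0386], 0.94), ([0.5063, 0.0993, -0.0004], 0.31)]
scene block [([0.5588, -0.0797, -0.0016], 0.86)]
scene clamp [([0.5599, -0.0715, -0.0015], 0.78)]
```

Caught, and free of force. Now I retreat upward and verify.

```bash
python3 -m jog '[[[0,0,-15,0,0,0,0.18],[0,0,-40,0,0,0,0.18],[0,0,-45,0,0,0,0.18],[-10,0,-45,0,0,0,0.18],[0,0,-40,0,0,0,0.18]]]'
python3 -m jog '[[[0,0,0,0,0,0,0.18],[0,0,0,0,0,0,0.18]]]'
python3 - <<'E'
from h import *
look('wrist',['post','hook_cup','thumb_face','block','clamp','wax'],'w6.png')
look('top',['white_spool','yellow_spool','wax'])
E
```

```text
clock: 17.95
position: [0.4591, -0.0726, 0.297]
tool_rot: [3.142, -0.0, -0.152]
force: [0.3, -1.1, -0.3]
grip_width: 0.0153
finger_force: 0.0
clock: 18.15
position: [0.4602, -0.0729, 0.2955]
tool_rot: [3.141, -0.002, -0.153]
force: [0.2, -0.2, -0.2]
grip_width: 0.0156
finger_force: 0.0
wrist post [([0.5824, -0.0746, 0.0329], 0.92)]
wrist hook_cup [([0.5826, -0.0775, 0.0344], 0.73)]
wrist thumb_face [([0.4808, -0.0811, 0.0385], 0.82)]
wrist block [([0.559, -0.074, -0.0078], 0.9)]
wrist clamp [([0.5082, 0.0932, 0.0022], 0.63), ([0.5603, -0.0711, -0.0038], 0.59)]
wrist wax [([0.508, 0.0955, 0.0025], 0.9)]
top white_spool [([0.6407, 0.0716, 0.003], 0.72)]
top yellow_spool [([0.5809, -0.2511, 0.0033], 0.67)]
top wax [([0.5065, 0.1064, 0.0003], 0.9)]
```

View pics/w6.png

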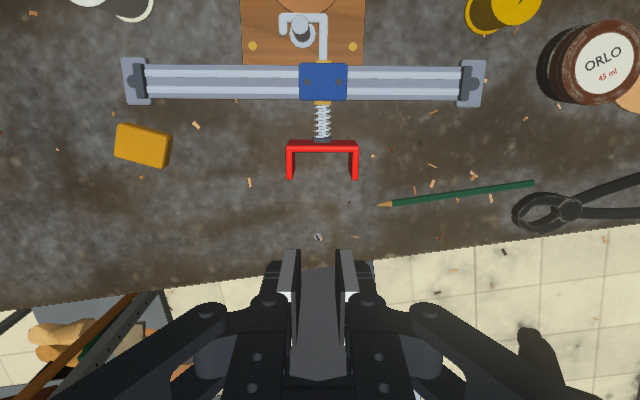

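The view shows the block flush on the fence and its centre (303) matching the rail's middle (303). The post is held in the hook and the bystanders haven't moved.

```bash
python3 -c "
from workcell import bot; print(bot.job_done())"
```

```text
the job is handed in; nothing more can be done
None
```

I clamped the heel block and handed the job in at about 18 s: the hook holds its post at the brass mark (within a few millimetres by the cameras), its front edge is flush on the fence, and the spools and wax cake still stand where they were.

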